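# Packing up a vacuum machine's chamber to the seal bar

## Task

Get the vacuum machine ready for the next pack: stack filler plates in its chamber, each lying flat and pushed right back against the chamber's rear wall, choosing from the thick and thin ones so that the top of the stack comes as near level with the top of the seal bar as these plates allow, and stop there. Set each plate down rather than dropping it, leave the ones you do not need where they lie, do not bump the open lid or the seal bar, and leave the other kitchen things alone.

Things in the scene. Friction and masses are not known exactly. Their poses are not given: they have to be found in the camera images.
- machine: steel chamber vacuum machine, fixed; origin on the worktop under the chamber's centre, x to its rear (away from the robot), z up. Body x -190 to +275, y +/-135 mm, rim 160 mm high. Chamber: open well x -135 to +135, y +/-110 mm, flat floor 85 mm above the worktop, upright walls to the rim. Thin gas springs stand on the side rims (y +/-128, from x 45 mm up to the lid)
- chamber_back (a point): foot of the middle of the chamber's rear wall, at floor level: x +135, y 0, z 85 mm in the machine's frame, axes as the machine's. A plate pushed home has its middle 65 mm in front of this point
- lid: clear acrylic lid, 305 long, 262 mm wide, fixed open, 70 degrees from level; origin on its hinge (machine x 165, z 174 mm). It leans over the chamber's rear towards the robot: free edge 0.11 m nearer the robot than the hinge, 0.46 m above the worktop. A tool upright over a plate at the rear wall hits it; one tilted 20 degrees (pointing down and to the rear) runs alongside it
- bar_top (a point): middle of the top face of the seal bar, the height mark: aluminium bar 24 (x) x 200 mm (y), fixed on two posts across the front of the chamber, 115 mm in front of the chamber's centre; axes as the machine's. Its top is 18 to 43 mm above the chamber floor, differing from start to start
- thick_a_mid (a point): mid-point (half-way up) of a thick white plastic filler plate, 130 (x) x 190 (y) x 20 mm, about 0.4 kg, z up; two slots for fingers go right through it, each 52 (x) x 34 mm (y), either side of a web 30 mm wide (y -15 to +15) at its middle, by which it is gripped; faces and ends alike. Lower of the pile of two thick ones, on the worktop
- thick_b_mid (a point): mid-point (half-way up) of a thick white plastic filler plate, 130 (x) x 190 (y) x 20 mm, about 0.4 kg, z up; two slots for fingers go right through it, each 52 (x) x 34 mm (y), either side of a web 30 mm wide (y -15 to +15) at its middle, by which it is gripped; faces and ends alike. Starts on thick_a, nearly square
- thin_a_mid (a point): mid-point (half-way up) of a thin white plastic filler plate, 130 (x) x 190 (y) x 12 mm, about 0.24 kg, z up; two slots for fingers go right through it, each 52 (x) x 34 mm (y), either side of a web 30 mm wide (y -15 to +15) at its middle, by which it is gripped; faces and ends alike. Lower of the pile of two thin ones, on the machine's other side
- thin_b_mid (a point): mid-point (half-way up) of a thin white plastic filler plate, 130 (x) x 190 (y) x 12 mm, about 0.24 kg, z up; two slots for fingers go right through it, each 52 (x) x 34 mm (y), either side of a web 30 mm wide (y -15 to +15) at its middle, by which it is gripped; faces and ends alike. Starts on thin_a, nearly square
- bowl: bystander: steel bowl, 140 mm wide, 65 mm high, origin under its centre
- rolling_pin: bystander: wooden rolling pin, 48 mm thick, 300 mm long along its y, origin under its middle
- scraper: bystander: steel bench scraper with a wooden grip, about 125 mm square, 22 mm high, origin under its middle
There are look-alikes about, which are no part of the job. Leave any pink look-alike of the part that bears thick_a_mid alone.

How it is judged:
By the outcome, as a careful person would: the job done as asked, in the order asked, and still so for the second after the job is handed in, with the robot touching nothing.
It also fails if it takes over 72 s, if anything falls off the work surface, if the arm or the gripper's body presses on something with over 40 N, if the wrist force passes 120 N, or if a joint passes its speed limit or range.

## Robot

A 7-joint arm with a two-finger parallel gripper is mounted at the origin on the work surface. World frame = base frame: x ahead of the robot, y to its left, z up, the work surface at z = 0. Lengths are in m, angles in rad, forces in N, time in s.
With the tool pointing down it reaches from about 0.4 to 0.85 m from the base axis. Payload 10.4 kg.
Tool frame: the origin (TCP) lies on the centre line of the jaws, within the pads' length; the fingertips stand 14 mm ahead of it and the grasp point (between the pads) lies 5 mm behind it (manip.tip_reach is the distance from the TCP to the fingertips, in m); z points along the fingers, y is the line along which they close (so a half turn about z gives the same grasp; the last joint's range is limited). The gripper opens to 85 mm and grips with 20 to 120 N. Pads are 22 mm wide; open, the fingers measure 114 mm over their backs; the gripper's body (76 mm by 85 mm) begins 54 mm behind the grasp point. The pads swing forward as they close: fully open they stand 13 mm farther back than shut.
Start: joints at [-1.146, 0.332, -0.065, 1.46, 0.022, 1.35, -0.088], TCP at [0.271, 0.563, 0.245] pointing down, gripper open.
Joint ranges: [-2.6, 2.6], [-0.5, 2.12], [-1.47, 1.34], [0.16, 2.42], [-1.27, 4.41], [0.06, 2.06], [-2.6, 2.6]. Speed limits (rad/s): [2.22, 2.22, 2.79, 2.79, 3.14, 3.14, 3.14].

## Interface

Orientations are given as a unit quaternion [x, y, z, w].
In Python, from workcell import manip gives the robot as it stands.
- The arm moves only by the shell command python3 -m pendant 'ROWS' [FORCE]. ROWS is JSON, a list of rows, each a list of 7 numbers: the shift along the tool's x, y, z in units of 50 mm (1.0 is 50 mm), then the turn, a rotation vector about the tool's x, y, z in units of 8 degrees (1.0 is 8 degrees), then the opening, from -1 (shut) to 1 (fully open), so that 0 is half open. In form: [[dx, dy, dz, ax, ay, az, jaw], ...]. A call has exactly 10 rows; each row is the pose to reach, as a shift and turn from the pose commanded when the call began, along the tool's axes at that moment; what a row does not reach only later rows make up. A row lasts 1/8 s, in which the tool goes at most 62.5 mm and 10.7 degrees, less where a joint would pass 70% of its speed; a pose out of reach is approached as far as the arm can. A call with a gripper value outside its range is refused whole. The fingers move at their own pace and stop on an object; FORCE is the grip in N (left out, the last holds). Time passes only in rows, so rows that repeat a pose let the fingers close, or fill a call up. It gives the time, the measured TCP pose, the force, the opening and the grip force at its end, in the units of the state.
- manip.get_obs(): the state, without advancing time (a new reading comes with each control period).
- manip.camera(name): name is "side" or "top" or "wrist"; returns (picture, depth): 384x512x3 uint8, red, green, blue; 384x512 float32, m along the optical axis (not along the pixel's ray), 0 where there is no reading.
- manip.get_calibration(name): a dict with "fx", "fy", "cx", "cy" (pixels), "xyz" and "orientation" of the camera in the world. Camera axes: x right, y up, looking along -z (the intrinsics and any distortion apply to the point x, -y, -z); pixel columns grow to the right and rows downward; lengths in m; the calibration is good to about 2 mm. A picture is of the moment at which its call begins: read the wrist's pose just before it. get_calibration takes no time and is no camera call; for the wrist camera it gives the pose at the moment of the call.
- manip.hand_in(): hands the job in; it is judged then, once.
Trained networks look in the newest picture that a camera, given by its name, has taken for a name from the list of things; names that differ only in an ending like _2 or _b are one class to them, and where a whole thing is asked for, a point or a joint stands for the part that bears it (a point fixed in the world has none). Each returns a list of dicts, best first, with "p" (0 to 1); they miss things now and then, are a little off and sometimes report something else, mostly with a low value. They report only what shows in the picture. A call takes as long as a camera call. They do not tell look-alikes from the thing itself.
- manip.find_in(thing, camera): "box" ([left, top, right, bottom] in pixels, round what is visible of it).
- manip.trace(thing, camera): "pixels" (384x512 bool, what is visible of it) and "box" ([left, top, right, bottom] in pixels, round what is visible of it).
- manip.tip_of(thing, camera): "pixel" ([column, row] in pixels: a listed point, or the origin of a listed thing).
The state is a dict: "clock": time; "joint_pos": joint angles; "joint_velocities": joint speeds; "tau": joint torques, N m; "position": TCP position; "ee_rot": TCP orientation; "ft_force": force on the tool from outside, world axes, zero at the start; "torque": the same for the moment, N m; "grip_width": opening from 0.0 (shut) to 1.0 (fully open); "grasp_force": force on a finger pad.
Only numpy, scipy, OpenCV 4.12 (cv2) and the standard library are available. Lean on these libraries where they do the work, as an engineer would, in place of code of your own. Each camera call takes 0.05 s, during which the arm holds its last target. There are 200 camera calls.

## Working session

There is one attempt and no reset: what is moved stays moved. The work goes in short steps, Python scripts to look and compute and a shell command to move; the robot and the scene stay as the last step left them, time stands still between calls to the robot, and variables do not carry over. Pictures are saved under pics/ and viewed, at most 10 in all, crops included, and the job is handed in when it is done.

```bash
ls; mkdir -p pics
cat > h.py <<'E'
import numpy as np,cv2
from scipy.spatial.transform import Rotation as R
from workcell import manip
def world(name,depth,cal=None):
    c=cal or manip.get_calibration(name)
    v,u=np.mgrid[0:384,0:512]
    d=depth
    P=np.stack([(u-c['cx'])/c['fx']*d,-(v-c['cy'])/c['fy']*d,-d],-1)
    return P@R.from_quat(c['orientation']).as_matrix().T+np.array(c['xyz'])
def save(n,p): cv2.imwrite('pics/'+n+'.png',cv2.cvtColor(p,cv2.COLOR_RGB2BGR))
E
python3 - <<'E'
from h import *
o=manip.get_obs();print(o)
ims=[]
for n in['top','side']:
    p,d=manip.camera(n);c=manip.get_calibration(n);print(n,c)
    W=world(n,d,c);np.save(n+'W.npy',W);np.save(n+'P.npy',p);save(n+'0',p)
    for t in['machine','chamber_back','bar_top','thick_a_mid','thin_a_mid','bowl','rolling_pin','scraper','lid']:
        r=manip.tip_of(t,n)
        for e in r[:4]:
            u,v=map(int,np.round(e['pixel'])); print(t,round(e['p'],2),(u,v),W[min(max(v,0),383),min(max(u,0),511)].round(3) if d[min(max(v,0),383),min(max(u,0),511)]>0 else None)
    ims.append(p)
E
```

```text
pics
{'clock': 0.0, 'joint_pos': array([-1.1456019 ,  0.33285029, -0.06468905,  1.46092203,  0.02159795,
        1.34988222, -0.08850474]), 'joint_velocities': array([ 0.00027448, -0.00043493,  0.00115221,  0.00067006, -0.00042856,
        0.00071301, -0.00044168]), 'tau': array([-5.28174660e-04, -6.25441718e+01,  4.91481903e-02, -3.91601837e+01,
        1.63103733e-02,  9.80381184e-03, -5.29429667e-05]), 'position': array([0.27047221, 0.56306591, 0.24453857]), 'ee_rot': array([ 2.22028731e-01,  9.75039884e-01, -6.72629586e-04, -1.20245455e-04]), 'ft_force': array([-0.62575628, -0.57214472, -0.22804464]), 'torque': array([ 0.01470456,  0.04670321, -0.02162912]), 'grasp_force': 0.0, 'grip_width': 1.0003146981682374}
top {'fx': 366.10833101959906, 'fy': 366.10833101959906, 'cx': 248.36992689580572, 'cy': 192.79692572403255, 'xyz': array([ 0.32558469, -0.10577037,  1.42299598]), 'orientation': array([ 0.05333792, -0.04713317, -0.70469638,  0.70592956])}
machine 0.7 (222, 180) [0.565 0.004 0.085]
machine 0.66 (314, 185) [ 0.556 -0.346  0.031]
chamber_back 0.86 (217, 138) [0.725 0.025 0.0
[... 661 characters left out ...]
7753,  1.02916585]), 'orientation': array([ 0.34844827, -0.11809252, -0.32180165,  0.87239994])}
machine 0.97 (250, 195) [ 0.501 -0.113  0.164]
chamber_back 0.82 (278, 158) [0.721 0.013 0.09 ]
bar_top 0.47 (218, 187) [ 0.453 -0.025  0.161]
thick_a_mid 0.79 (382, 350) [ 0.497 -0.62   0.025]
thick_a_mid 0.76 (321, 274) [ 0.538 -0.373  0.027]
thick_a_mid 0.72 (374, 226) [ 0.785 -0.357  0.023]
thin_a_mid 0.64 (177, 150) [0.525 0.358 0.013]
bowl 0.65 (249, 321) [ 0.305 -0.342  0.004]
rolling_pin 0.9 (210, 131) [0.688 0.378 0.005]
scraper 0.9 (127, 183) [0.302 0.326 0.011]
scraper 0.43 (217, 185) [0.475 0.017 0.122]
lid 0.93 (284, 132) [0.744 0.012 0.188]
lid 0.46 (216, 188) [ 0.446 -0.025  0.162]
```

View pics/top0.png

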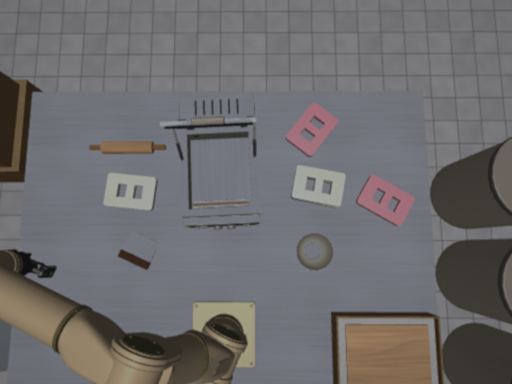

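View pics/side0.png

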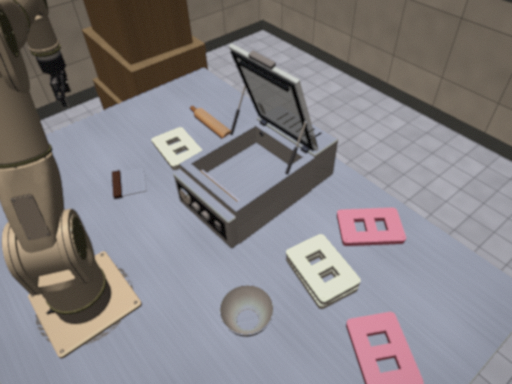

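The top view shows the white thick pile at (318,186) and the white thin pile at (130,191), with pink look-alikes at (313,129) and (386,199). The machine is at (220,170) with the bar at (221,205). I'll choose the white piles. Next I'll fit their poses.

Run:
```python
from h import *
W=np.load('topW.npy');P=np.load('topP.npy').astype(int)
white=(P.min(-1)>150)
for nm,(x,y),zr in[('thick',(0.553,-0.36),(.028,.055)),('thin',(.53,.36),(.012,.04))]:
    m=(np.hypot(W[...,0]-x,W[...,1]-y)<.14)&(W[...,2]>zr[0])&(W[...,2]<zr[1])
    Q=W[m]
    r=cv2.minAreaRect(Q[:,:2].astype(np.float32)*1000); print(nm,m.sum(),np.median(Q[:,2]),r)
    bx=cv2.boxPoints(r);print(bx.round())
    # slots centroid
# machine: rim, floor, bar
x,y,z=W[...,0],W[...,1],W[...,2]
inn=(x>.46)&(x<.7)&(abs(y)<.08)
fl=inn&(z<.1)&(z>.07);print('floor z',np.median(z[fl]))
b=(x>.4)&(x<.52)&(abs(y)<.13)&(z>.098)&(z<.14)
B=W[b];print('bar',b.sum(),np.percentile(B[:,2],[10,50,90]),cv2.minAreaRect(B[:,:2].astype(np.float32)*1000))
rim=(x>.3)&(x<.72)&(abs(y)<.2)&(abs(z-.16)<.008)
print('rim',rim.sum(),cv2.minAreaRect(W[rim][:,:2].astype(np.float32)*1000), np.median(z[rim]))
F=W[fl|((x>.46)&(x<.8)&(abs(y)<.14)&(abs(z-.085)<.01))]
print('floor',cv2.minAreaRect(F[:,:2].astype(np.float32)*1000))
V=np.load('sideW.npy');x,y,z=V[...,0],V[...,1],V[...,2]
b=(x>.4)&(x<.52)&(abs(y)<.09)&(z>.1)&(z<.145)
print('side bar z',np.histogram(z[b],bins=12))
fl=(x>.5)&(x<.68)&(abs(y)<.08)&(z<.1)&(z>.07);print(np.median(z[fl]))
big=cv2.resize(np.load('topP.npy')[110:230,90:410].astype(np.uint8),None,fx=2.5,fy=2.5,interpolation=cv2.INTER_CUBIC)
save('crop0',big)
```

```text
thick 1469 0.04082244279543801 ((554.0987548828125, -360.6847839355469), (191.5810546875, 131.90200805664062), 78.36389923095703)
[[ 470. -441.]
 [ 599. -468.]
 [ 638. -280.]
 [ 509. -254.]]
thin 1451 0.02399889393425636 ((529.7259521484375, 367.3211669921875), (193.5799102783203, 145.41712951660156), 86.34619140625)
[[451. 275.]
 [596. 266.]
 [608. 459.]
 [463. 469.]]
floor z 0.08561522800890786
bar 932 [0.11978444 0.13149815 0.13897721] ((459.03057861328125, -0.4705047607421875), (257.32135009765625, 118.11710357666016), 89.23231506347656)
rim 1568 ((577.4798583984375, 10.044647216796875), (295.413818359375, 270.8127136230469), 2.7576472759246826) 0.16072271675511718
floor ((595.0423583984375, 11.045166015625), (264.1880187988281, 221.15972900390625), 2.803043842315674)
side bar z (array([  2,   0,   0,   2,  31,  89,  28,   6,  21, 182, 230,  39]), array([0.10568041, 0.1089368 , 0.1121932 , 0.11544959, 0.11870599,
       0.12196238, 0.12521878, 0.12847517, 0.13173157, 0.13498796,
       0.13824436, 0.14150075, 0.14475715]))
0.08601719790393259
```

View pics/crop0.png

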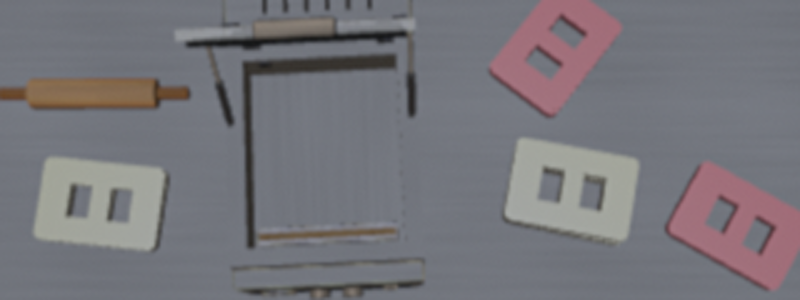

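```bash
cat > m.py <<'E'
from h import *
W=np.load('topW.npy');P=np.load('topP.npy')
print('top z col 222 rows 185..215')
for r in range(196,216): print(r,W[r,[195,205,215,222,230,240,245]].round(3)[:, [0,2]].tolist(),P[r,222])
V=np.load('sideW.npy');x,y,z=V[...,0],V[...,1],V[...,2]
b=(x>.4)&(x<.53)&(abs(y)<.12)&(z>.1)&(z<.132)
v,u=np.nonzero(b)
print(np.c_[u,v,V[b].round(3)*1000][::3].astype(int).tolist())
E
python3 m.py
```

```text
top z col 222 rows 185..215
196 [[0.505, 0.085], [0.505, 0.084], [0.506, 0.081], [0.505, 0.083], [0.505, 0.086], [0.505, 0.086], [0.505, 0.086]] [115 118 126]
197 [[0.501, 0.086], [0.5, 0.094], [0.502, 0.084], [0.501, 0.09], [0.501, 0.087], [0.502, 0.084], [0.501, 0.086]] [115 118 126]
198 [[0.498, 0.085], [0.497, 0.089], [0.498, 0.081], [0.498, 0.086], [0.498, 0.082], [0.498, 0.083], [0.498, 0.086]] [115 118 126]
199 [[0.494, 0.082], [0.494, 0.083], [0.494, 0.087], [0.494, 0.082], [0.494, 0.084], [0.49, 0.12], [0.489, 0.123]] [117 121 129]
200 [[0.49, 0.082], [0.491, 0.082], [0.486, 0.12], [0.486, 0.123], [0.486, 0.122], [0.485, 0.127], [0.486, 0.124]] [127 130 139]
201 [[0.482, 0.117], [0.482, 0.124], [0.482, 0.124], [0.482, 0.124], [0.482, 0.125], [0.482, 0.124], [0.482, 0.126]] [126 125 130]
202 [[0.478, 0.123], [0.478, 0.125], [0.478, 0.122], [0.479, 0.119], [0.478, 0.127], [0.479, 0.122], [0.479, 0.12]] [112 101  92]
203 [[0.474, 0.124], [0.475, 0.12], [0.475, 0.124], [0.475, 0.122], [0.475, 0.124], [0.474, 0.126], [0.474, 0.127]] [106  88  66]
204 [[0.471, 0.125], [0.471, 0.12
[... 3523 characters left out ...]
 484, -52, 123], [233, 197, 481, -55, 123], [232, 198, 475, -58, 126], [235, 198, 482, -64, 125], [234, 199, 478, -65, 124], [237, 199, 485, -70, 124], [236, 200, 480, -72, 124], [236, 201, 477, -75, 125], [208, 207, 400, -43, 128], [211, 210, 400, -58, 128], [213, 212, 402, -65, 124], [214, 214, 401, -70, 120], [216, 215, 402, -79, 123], [216, 216, 401, -80, 120], [214, 217, 401, -69, 106], [219, 217, 401, -96, 131], [220, 218, 402, -99, 128], [222, 219, 404, -106, 128], [222, 220, 404, -105, 123], [222, 221, 403, -107, 122], [223, 222, 403, -110, 120], [223, 223, 402, -111, 117], [221, 224, 400, -103, 107], [221, 225, 401, -102, 100], [224, 225, 402, -116, 113], [224, 227, 401, -116, 105]]
```

Things that could be taken for the thick pile are white (318,186), pink (313,129) and pink (386,199). The white one is 40 mm high, so it's the pile of two. White (130,191) is 24 mm high, so that's the thin pile. The bar top is about 38 mm above the chamber floor. Two thick plates make 40 mm, the nearest of 32, 40 and 44.

```bash
cat >> h.py <<'E'
D=np.pi/180
def pose(mid,yaw,tilt,back):   # yaw of plate x deg; tool axis through mid, TCP 'back' behind it
    c,s=np.cos(yaw*D),np.sin(yaw*D);t=tilt*D
    px=np.array([c,s,0]);ez=np.array([0,0,1.])
    z=np.sin(t)*px-np.cos(t)*ez;x=np.cos(t)*px+np.sin(t)*ez
    return np.array(mid)-back*z,R.from_matrix(np.stack([x,np.cross(z,x),z],1))
def delta(p,r):
    o=manip.get_obs();r0=R.from_quat(o['ee_rot'])
    d=r0.inv().apply(p-o['position'])/.05;a=(r0.inv()*r).as_rotvec()/D/8
    print('delta',d.round(2),a.round(2),'clock',round(o['clock'],2))
E
python3 - <<'E'
from h import *
print(manip.tip_reach)
W=np.load('topW.npy');x,y,z=W[...,0],W[...,1],W[...,2]
# machine yaw: bar fit
def fit(m,nm):
    Q=W[m];print(nm,m.sum(),Q.mean(0).round(4),cv2.minAreaRect(Q[:,:2].astype(np.float32)*1000))
    return Q
xr=x-.476-(-.047)*(y-.003)
bar=(abs(xr)<.02)&(abs(y)<.12)&(z>.114)&(z<.134)
Q=fit(bar,'bar');print(np.median(Q[:,2]))
fr=(x>.39)&(x<.46)&(abs(y)<.16)&(abs(z-.16)<.006);fit(fr,'frontrim')
sr=(x>.46)&(x<.66)&(y<-.08)&(y>-.15)&(abs(z-.16)<.01);fit(sr,'right rim')
sl=(x>.46)&(x<.66)&(y>.1)&(y<.17)&(abs(z-.16)<.01);fit(sl,'left rim')
fl=(x>.51)&(x<.8)&(abs(y)<.08)&(abs(z-.085)<.006);Q=fit(fl,'floor')
for yy in(-.06,0,.06):
    c=Q[abs(Q[:,1]-yy)<.01];print(yy,c[:,0].max())
p,r=pose([.554,-.361,.030],-11.7,22,.0087+.25)
print(p);delta(p,r)
E
```

```text
0.014
bar 392 [0.4746 0.0079 0.1226] ((473.0545654296875, 11.161239624023438), (32.724674224853516, 208.21115112304688), 0.1482170671224594)
0.12272665064686017
frontrim 572 [0.4429 0.0078 0.1605] ((442.37860107421875, 2.2061614990234375), (34.976558685302734, 267.2884826660156), 0.058879561722278595)
right rim 378 [ 0.5543 -0.1138  0.1608] ((559.7056884765625, -113.76406860351562), (199.2783203125, 25.02128791809082), 2.618067979812622)
left rim 403 [0.5538 0.1299 0.1604] ((559.8208618164062, 130.66757202148438), (200.17340087890625, 26.171178817749023), 2.0918335914611816)
floor 2335 [ 0.6179 -0.      0.0855] ((621.335693359375, 1.3150711059570312), (218.8915252685547, 157.2755126953125), 0.23741470277309418)
-0.06 0.7294522177715459
0 0.7257022913714215
0.06 0.724507817204759
[ 0.45910281 -0.34134774  0.26986246]
delta [-11.23 -14.68  -0.49] [-3.97  0.48 20.4 ] clock 1.0
```

```bash
python3 -m pendant '[[-1,-1.3,-0.4,-0.3,0,1,0.165],[-2,-2.6,-0.8,-0.6,0,2.2,0.165],[-3,-3.9,-1,-0.9,0,3.4,0.165],[-4,-5.1,-1,-1.2,0.1,4.7,0.165],[-5,-6.4,-1,-1.5,0.2,6,0.165],[-5.9,-7.6,-1,-1.8,0.2,7.3,0.165],[-6.8,-8.8,-1,-2.2,0.25,8.6,0.165],[-7.7,-10,-1,-2.5,0.3,9.9,0.165],[-8.6,-11.1,-1,-2.8,0.35,11.2,0.165],[-9.4,-12.2,-1,-3,0.4,12.5,0.165]]' 70
python3 - <<'E'
from h import *
print(manip.get_obs()['joint_pos'])
p,r=pose([.554,-.361,.030],-11.7,22,.0087+.20)
print(p);delta(p,r)
E
```

```text
clock: 2.25
position: [0.392, 0.0, 0.2951]
ee_rot: [0.85, 0.496, 0.177, 0.017]
ft_force: [1.5, -0.2, -0.8]
grip_width: 0.584
grasp_force: 0.0
[-0.18541143 -0.48146314  0.13460708  2.15268038 -0.07380067  1.13438514
 -0.55055423]
[ 0.47744397 -0.34514601  0.22350327]
delta [-5.5   4.64  0.87] [-1.71 -0.35  8.69] clock 2.25
```

```bash
python3 -m pendant '[[-0.6,0.6,0.1,-0.2,0,1,0.165],[-1.4,1.2,0.2,-0.4,-0.1,2,0.165],[-2.2,1.8,0.3,-0.6,-0.1,3.2,0.165],[-3,2.5,0.4,-0.8,-0.1,4.4,0.165],[-3.8,3.1,0.5,-1,-0.2,5.6,0.165],[-4.4,3.7,0.6,-1.2,-0.3,6.8,0.165],[-5,4.3,0.7,-1.4,-0.3,7.8,0.165],[-5.5,4.64,0.87,-1.6,-0.35,8.5,0.165],[-5.5,4.64,0.87,-1.7,-0.35,8.7,0.165],[-5.5,4.64,0.87,-1.7,-0.35,8.7,0.165]]'
python3 - <<'E'
from h import *
print(manip.get_obs()['joint_pos'])
c=manip.get_calibration('wrist');p,d=manip.camera('wrist');W=world('wrist',d,c);save('w1',p)
for e in manip.tip_of('thick_b_mid','wrist')[:3]:
    u,v=map(int,np.round(e['pixel']));print(e['p'],u,v,W[min(v,383),min(u,511)])
m=(np.hypot(W[...,0]-.554,W[...,1]+.361)<.14)&(W[...,2]>.032)&(W[...,2]<.047)
print(m.sum(),np.median(W[m][:,2]),cv2.minAreaRect(W[m][:,:2].astype(np.float32)*1000))
for a in(.20,.10):
    q,r=pose([.554,-.361,.030],-11.7,22,.0087+a);delta(q,r)
E
```

```text
clock: 3.5
position: [0.4781, -0.3436, 0.223]
ee_rot: [0.977, -0.099, 0.188, 0.019]
ft_force: [-0.2, 0.2, 0.5]
grip_width: 0.583
grasp_force: 0.0
[ 0.10824109  0.0277182   0.53875637  1.91946803 -0.22975573  0.86403686
 -1.0074291 ]
0.96 254 165 [ 0.54850462 -0.36035259  0.04003975]
20629 0.04019898383184611 ((551.2686157226562, -357.87615966796875), (190.419921875, 130.50848388671875), 79.20851135253906)
delta [-0.01  0.04 -0.  ] [-0.01  0.02  0.03] clock 3.6
delta [-0.    0.04  2.  ] [-0.01  0.02  0.03] clock 3.6
```

View pics/w1.png

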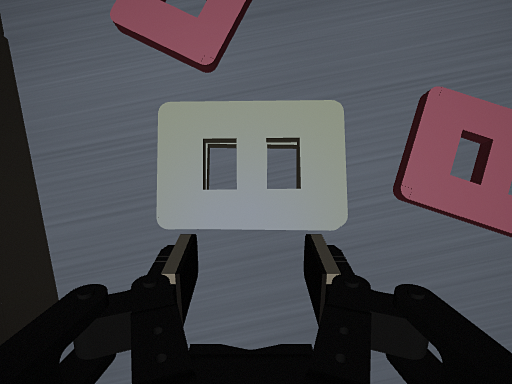

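Wrist view: the white pile sits in the middle, with the web at (252,165) and the slots at (220,165) and (284,165). The jaw centre at column 250 lines up with it. The pinks are well clear.

Run:
```python
from h import *
for a in(.05,0):
    q,r=pose([.5515,-.3583,.030],-10.9,22,.0087+a);delta(q,r)
```

```text
delta [-0.06  0.    2.97] [ 0.03  0.02 -0.07] clock 3.6
delta [-0.05 -0.    3.97] [ 0.03  0.02 -0.07] clock 3.6
```

```bash
python3 -m pendant '[[0,0,0.6,0,0,0,0.165],[-0.05,0,1.4,0.03,0.02,-0.07,0.165],[-0.05,0,2.2,0.03,0.02,-0.07,0.165],[-0.05,0,2.8,0.03,0.02,-0.07,0.165],[-0.05,0,3.2,0.03,0.02,-0.07,0.165],[-0.05,0,3.5,0.03,0.02,-0.07,0.165],[-0.05,0,3.75,0.03,0.02,-0.07,0.165],[-0.05,0,3.9,0.03,0.02,-0.07,0.165],[-0.05,0,3.97,0.03,0.02,-0.07,0.165],[-0.05,0,3.97,0.03,0.02,-0.07,0.165]]'
python3 -c "
from h import *
q,r=pose([.5515,-.3583,.030],-10.9,22,.0087);delta(q,r)"
```

```text
clock: 4.85
position: [0.5483, -0.3582, 0.0382]
ee_rot: [0.977, -0.094, 0.19, 0.018]
ft_force: [-0.1, 0.3, 0.0]
grip_width: 0.585
grasp_force: 0.0
delta [-0.   -0.01  0.  ] [ 0. -0. -0.] clock 4.85
```

```bash
python3 -m pendant '[[0,0,0,0,0,0,-1],[0,0,0,0,0,0,-1],[0,0,0,0,0,0,-1],[0,0,0,0,0,0,-1],[0,0,0,0,0,0,-1],[0,0,0,0,0,0,-1],[0.04,0,-0.1,0,0,0,-1],[0.12,0,-0.3,0,0,0,-1],[0.3,0,-0.74,0,0,0,-1],[0.48,0,-1.2,0,0,0,-1]]' 70
python3 - <<'E'
from h import *
p,d=manip.camera('wrist');save('w2',p);W=world('wrist',d)
print(manip.get_obs()['position'],manip.get_obs()['grip_width'])
E
```

```text
clock: 6.1
position: [0.5477, -0.3578, 0.1034]
ee_rot: [0.977, -0.094, 0.189, 0.018]
ft_force: [0.2, -0.6, -4.4]
grip_width: 0.334
grasp_force: 69.6
[ 0.54922706 -0.35908301  0.10734399] 0.332241059104806
```

View pics/w2.png

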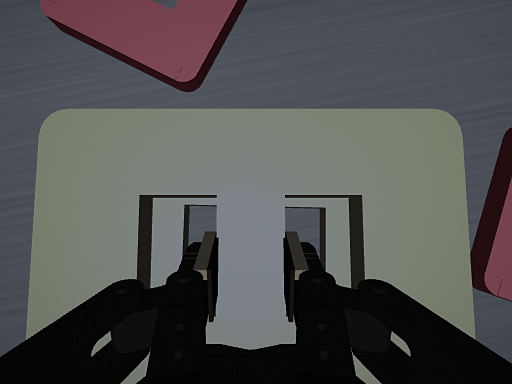

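```bash
cat >> h.py <<'E'
MY=2.5
def mp(x,z,y=0,o=(.592,.0098)):
    c,s=np.cos(MY*D),np.sin(MY*D);return [o[0]+c*x-s*y,o[1]+s*x+c*y,z]
B=.0087
E
python3 - <<'E'
from h import *
c=manip.get_calibration('wrist');p,d=manip.camera('wrist');W=world('wrist',d,c)
Q=W[120:180,100:400].reshape(-1,3);Q=Q[abs(Q[:,2]-np.median(Q[:,2]))<.01]
A=np.c_[Q[:,:2],np.ones(len(Q))];print('slopes deg',np.degrees(np.linalg.lstsq(A,Q[:,2],rcond=None)[0][:2]),np.median(Q[:,2]))
print(manip.get_obs()['position'])
print('up .13');p,r=pose([.5515,-.3583,.24],-10.9,22,B);delta(p,r)
p,r=pose(mp(-.06,.24),MY,22,B);delta(p,r)
E
```

```text
slopes deg [0.05021322 0.03723978] 0.1088444717814955
[ 0.54935565 -0.35900703  0.10597428]
up .13
delta [ 1.05 -0.02 -2.64] [ 0.01 -0.03 -0.  ] clock 6.2
delta [-0.58 -7.11 -3.32] [ 0.64 -0.03 -1.55] clock 6.2
```

```bash
python3 -m pendant '[[0.3,0,-0.8,0,0,0,-1],[0.7,0,-1.8,0,0,0,-1],[1,-0.3,-2.6,0,0,0,-1],[0.9,-1,-2.8,0.1,0,-0.2,-1],[0.7,-2.1,-2.9,0.2,0,-0.5,-1],[0.4,-3.2,-3,0.3,0,-0.7,-1],[0.2,-4.3,-3.1,0.4,0,-0.9,-1],[0,-5.4,-3.2,0.5,0,-1.2,-1],[-0.3,-6.3,-3.25,0.6,0,-1.4,-1],[-0.58,-7.1,-3.3,0.64,0,-1.55,-1]]'
python3 - <<'E'
from h import *
for x,z in((-.06,.24),(-.022,.24),(-.022,.108)):
    p,r=pose(mp(x,z),MY,22,B);delta(p,r)
E
```

```text
clock: 7.45
position: [0.5273, 0.0093, 0.2436]
ee_rot: [0.982, 0.022, 0.19, -0.005]
ft_force: [0.6, -0.8, -3.7]
grip_width: 0.331
grasp_force: 70.8
delta [ 0.06  0.05 -0.07] [-0.02  0.01  0.  ] clock 7.45
delta [0.76 0.05 0.21] [-0.02  0.01  0.  ] clock 7.45
delta [-0.22  0.05  2.66] [-0.02  0.01  0.  ] clock 7.45
```

```bash
python3 -m pendant '[[0.3,0.05,0.05,0,0,0,-1],[0.6,0.05,0.15,0,0,0,-1],[0.76,0.05,0.21,0,0,0,-1],[0.7,0.05,0.4,0,0,0,-1],[0.5,0.05,0.9,0,0,0,-1],[0.28,0.05,1.4,0,0,0,-1],[0.1,0.05,1.85,0,0,0,-1],[-0.08,0.05,2.3,0,0,0,-1],[-0.18,0.05,2.56,0,0,0,-1],[-0.22,0.05,2.66,0,0,0,-1]]'
python3 - <<'E'
from h import *
o=manip.get_obs();print(o['ft_force'])
p,d=manip.camera('top');W=world('top',d);save('t2',p)
for x,z in((-.022,.108),(.055,.100),(.067,.098),(.067,.096)):
    p,r=pose(mp(x,z),MY,22,B);delta(p,r)
x,y,z=W[...,0],W[...,1],W[...,2]
m=(x>.48)&(x<.75)&(abs(y)<.13)&(abs(z-.118)<.006)
Q=W[m];print(m.sum(),np.median(Q[:,2]),cv2.minAreaRect(Q[:,:2].astype(np.float32)*1000))
E
```

```text
clock: 8.7
position: [0.5675, 0.0065, 0.1163]
ee_rot: [0.982, 0.021, 0.19, -0.005]
ft_force: [0.7, -0.4, -3.8]
grip_width: 0.332
grasp_force: 70.7
[ 0.65260728 -0.4049801  -3.77319822]
delta [-0.02 -0.04  0.  ] [-0.01  0.01 -0.01] clock 8.75
delta [ 1.35 -0.04  0.72] [-0.01  0.01 -0.01] clock 8.75
delta [ 1.56 -0.04  0.85] [-0.01  0.01 -0.01] clock 8.75
delta [ 1.54 -0.04  0.89] [-0.01  0.01 -0.01] clock 8.75
1163 0.11794687882678878 ((606.076416015625, 16.342681884765625), (248.69268798828125, 217.7114715576172), 0.13902880251407623)
```

View pics/t2.png

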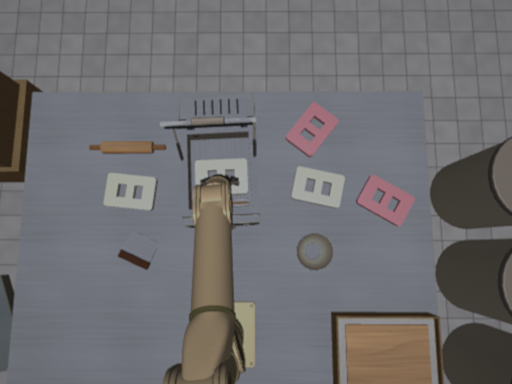

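The plate is inside the chamber at (221,177), centred between the side walls. Pushing it back now.

```bash
python3 -m pendant '[[0.2,-0.02,0.1,0,0,0,-1],[0.5,-0.04,0.25,0,0,0,-1],[0.8,-0.04,0.45,0,0,0,-1],[1,-0.04,0.58,0,0,0,-1],[1.15,-0.04,0.66,0,0,0,-1],[1.25,-0.04,0.71,0,0,0,-1],[1.32,-0.04,0.75,0,0,0,-1],[1.38,-0.04,0.78,0,0,0,-1],[1.42,-0.04,0.8,0,0,0,-1],[1.45,-0.04,0.81,0,0,0,-1]]'
python3 - <<'E'
from h import *
for x,z in((.066,.098),(.07,.095),(.075,.095)):
    p,r=pose(mp(x,z),MY,22,B);delta(p,r)
E
```

```text
clock: 10.0
position: [0.6502, 0.0124, 0.107]
ee_rot: [0.981, 0.021, 0.191, -0.005]
ft_force: [-0.7, 0.7, -4.7]
grip_width: 0.332
grasp_force: 70.8
delta [0.08 0.   0.05] [-0.01 -0.   -0.01] clock 10.0
delta [0.13 0.   0.14] [-0.01 -0.   -0.01] clock 10.0
delta [0.22 0.   0.17] [-0.01 -0.   -0.01] clock 10.0
```

```bash
python3 -m pendant '[[0.02,0,0.01,0,0,0,-1],[0.04,0,0.02,0,0,0,-1],[0.06,0,0.024,0,0,0,-1],[0.08,0,0.03,0,0,0,-1],[0.1,0,0.04,0,0,0,-1],[0.12,0,0.05,0,0,0,-1],[0.13,0,0.053,0,0,0,-1],[0.14,0,0.057,0,0,0,-1],[0.15,0,0.06,0,0,0,-1],[0.15,0,0.06,0,0,0,-1]]'
```

```text
clock: 11.25
position: [0.654, 0.0123, 0.1054]
ee_rot: [0.982, 0.021, 0.186, -0.005]
ft_force: [-33.4, -1.7, 16.6]
grip_width: 0.334
grasp_force: 74.6
```

```bash
python3 -m pendant '[[-0.04,0,-0.016,0,0,0,-1],[-0.045,0,-0.01,0,0,0,-1],[-0.05,0,0.005,0,0,0,-1],[-0.055,0,0.015,0,0,0,-1],[-0.06,0,0.025,0,0,0,-1],[-0.06,0,0.03,0,0,0,-1],[-0.06,0,0.04,0,0,0,-1],[-0.06,0,0.04,0,0,0,-1],[-0.06,0,0.04,0,0,0,-1],[-0.06,0,0.04,0,0,0,-1]]'
python3 - <<'E'
from h import *
c=manip.get_calibration('wrist');p,d=manip.camera('wrist');W=world('wrist',d,c);save('w3',p)
z=W[...,2]
m=(abs(z-.107)<.006)&(abs(W[...,1]-.01)<.12)&(W[...,0]>.6)
Q=W[m];A=np.c_[Q[:,:2],np.ones(len(Q))];k=np.linalg.lstsq(A,Q[:,2],rcond=None)[0];print('slopes',np.degrees(k[:2]),np.median(Q[:,2]))
E
```

```text
clock: 12.5
position: [0.6541, 0.0123, 0.1046]
ee_rot: [0.982, 0.021, 0.189, -0.005]
ft_force: [-30.9, -2.0, 23.4]
grip_width: 0.333
grasp_force: 75.4
slopes [0.71232141 0.1139972 ] 0.10631234845022527
```

View pics/w3.png

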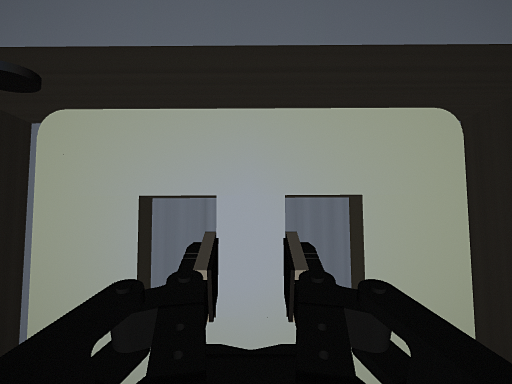

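Wrist view: the plate's rear edge, row 108, is flush along the rear wall. It's tilted 0.7° by wall friction, so I'll ease off, settle it and release.

```bash
python3 -m pendant '[[-0.02,0,-0.008,0,0,0,-1],[-0.035,0,-0.012,0,0,0,-1],[-0.045,0,-0.01,0,0,0,-1],[-0.05,0,-0.005,0,0,0,-1],[-0.05,0,-0.005,0,0,0,-1],[-0.05,0,-0.005,0,0,0,-0.25],[-0.05,0,-0.005,0,0,0,0],[-0.05,0,-0.005,0,0,0,0.165],[-0.05,0,-0.005,0,0,0,0.165],[-0.05,0,-0.005,0,0,0,0.165]]'
python3 - <<'E'
from h import *
c=manip.get_calibration('wrist');p,d=manip.camera('wrist');W=world('wrist',d,c);save('w4',p)
z=W[...,2]
m=(abs(z-.106)<.006)&(abs(W[...,1]-.01)<.12)&(W[...,0]>.6)
Q=W[m];A=np.c_[Q[:,:2],np.ones(len(Q))];k=np.linalg.lstsq(A,Q[:,2],rcond=None)[0];print('slopes',np.degrees(k[:2]),np.median(Q[:,2]))
for yy in(-.05,.01,.07):
    s=W[abs(W[...,1]-yy)<.004]; a=s[abs(s[:,2]-.105)<.004][:,0].max(); b=s[(s[:,2]>.115)&(s[:,2]<.15)][:,0]; print(yy,'edge',a,'wall',np.median(b))
E
```

```text
clock: 13.8
position: [0.6539, 0.0126, 0.1033]
ee_rot: [0.981, 0.021, 0.191, -0.005]
ft_force: [-0.3, 0.6, 0.5]
grip_width: 0.584
grasp_force: 0.0
slopes [ 0.25557429 -0.02763496] 0.10528158332182497
-0.05 edge 0.7260941190163249 wall 0.7255114059728666
0.01 edge 0.7230863054528417 wall 0.7225246883093214
0.07 edge 0.7201876327244295 wall 0.7192305061197519
```

Flush with the wall within about 1 mm, and flat. Retreating along the tool axis and going for the second thick plate.

Run:
```python
from h import *
p,r=pose([.5515,-.3583,.010],-10.9,22,B+.20);delta(p,r)
```

```text
delta [-2.85  6.96 -3.33] [-0.64 -0.    1.55] clock 13.85
```

```bash
python3 -m pendant '[[0,0,-0.5,0,0,0,0.165],[0,0,-1.5,0,0,0,0.165],[0,0,-2.6,0,0,0,0.165],[-0.5,0.4,-3.5,0,0,0.1,0.165],[-1.1,1.3,-3.6,-0.1,0,0.3,0.165],[-1.7,2.4,-3.5,-0.3,0,0.5,0.165],[-2.3,3.5,-3.4,-0.4,0,0.8,0.165],[-2.6,4.6,-3.4,-0.5,0,1.1,0.165],[-2.8,5.6,-3.35,-0.6,0,1.3,0.165],[-2.85,6.5,-3.33,-0.64,0,1.55,0.165]]'
python3 - <<'E'
from h import *
c=manip.get_calibration('wrist');p,d=manip.camera('wrist');W=world('wrist',d,c);save('w5',p)
m=(np.hypot(W[...,0]-.552,W[...,1]+.359)<.14)&(W[...,2]>.014)&(W[...,2]<.027)&(p[...,0].astype(int)-p[...,2]<30)
m=cv2.morphologyEx(m.astype(np.uint8),cv2.MORPH_OPEN,np.ones((5,5)))>0
Q=W[m];print(m.sum(),np.median(Q[:,2]));rc=cv2.minAreaRect(Q[:,:2].astype(np.float32)*1000);print(rc)
(x,y),(w,h),a=rc
yaw=a-90 if w>h else a
p2,r=pose([x/1000,y/1000,.010],yaw,22,B+.0);print(yaw);delta(p2,r)
p2,r=pose([x/1000,y/1000,.010],yaw,22,B+.15);delta(p2,r)
E
```

```text
clock: 15.1
position: [0.4728, -0.3226, 0.2037]
ee_rot: [0.977, -0.095, 0.19, 0.018]
ft_force: [0.2, 1.7, -0.5]
grip_width: 0.582
grasp_force: 0.0
20284 0.02016232661751055
((549.0889892578125, -359.1417541503906), (190.3927764892578, 130.29127502441406), 77.9657974243164)
-12.034202575683594
delta [0.05 0.3  4.04] [-0.02 -0.02  0.08] clock 15.15
delta [0.05 0.29 1.04] [-0.02 -0.02  0.08] clock 15.15
```

```bash
python3 -m pendant '[[0.03,0.15,0.5,0,0,0.04,0.165],[0.05,0.3,1.2,-0.02,-0.02,0.08,0.165],[0.05,0.3,2,-0.02,-0.02,0.08,0.165],[0.05,0.3,2.7,-0.02,-0.02,0.08,0.165],[0.05,0.3,3.2,-0.02,-0.02,0.08,0.165],[0.05,0.3,3.5,-0.02,-0.02,0.08,0.165],[0.05,0.3,3.75,-0.02,-0.02,0.08,0.165],[0.05,0.3,3.9,-0.02,-0.02,0.08,0.165],[0.05,0.3,4,-0.02,-0.02,0.08,0.165],[0.05,0.3,4,-0.02,-0.02,0.08,0.165]]'
python3 -c "
from h import *
q,r=pose([.5491,-.3591,.010],-12.0,22,B+.002);delta(q,r)"
```

```text
clock: 16.4
position: [0.5467, -0.3502, 0.0193]
ee_rot: [0.977, -0.099, 0.189, 0.018]
ft_force: [-0.3, -0.0, -0.4]
grip_width: 0.584
grasp_force: 0.0
delta [ 0.01  0.16 -0.01] [-0.03  0.02  0.04] clock 16.4
```

```bash
python3 -m pendant '[[0,0.08,0,0,0,0,0.165],[0.01,0.16,-0.01,-0.03,0.02,0.04,0.165],[0.01,0.16,-0.01,-0.03,0.02,0.04,0.165],[0.01,0.16,-0.01,-0.03,0.02,0.04,-1],[0.01,0.16,-0.01,-0.03,0.02,0.04,-1],[0.01,0.16,-0.01,-0.03,0.02,0.04,-1],[0.01,0.16,-0.01,-0.03,0.02,0.04,-1],[0.01,0.16,-0.01,-0.03,0.02,0.04,-1],[0.03,0.16,-0.06,-0.03,0.02,0.04,-1],[0.07,0.16,-0.16,-0.03,0.02,0.04,-1]]' 70
python3 - <<'E'
from h import *
c=manip.get_calibration('wrist');p,d=manip.camera('wrist');W=world('wrist',d,c)
Q=W[120:180,100:400].reshape(-1,3);Q=Q[abs(Q[:,2]-np.median(Q[:,2]))<.01]
A=np.c_[Q[:,:2],np.ones(len(Q))];print('slopes deg',np.degrees(np.linalg.lstsq(A,Q[:,2],rcond=None)[0][:2]),np.median(Q[:,2]),manip.get_obs()['position'])
p,r=pose([.5491,-.3591,.24],-12,22,B);delta(p,r)
p,r=pose(mp(-.06,.24),MY,22,B);delta(p,r)
E
```

```text
clock: 17.65
position: [0.5448, -0.3574, 0.0274]
ee_rot: [0.976, -0.102, 0.189, 0.02]
ft_force: [-0.2, 0.3, -3.4]
grip_width: 0.33
grasp_force: 69.2
slopes deg [-0.21919702  0.13291309] 0.027202758138281102 [ 0.54530256 -0.35786686  0.02845889]
delta [ 1.66  0.01 -4.07] [-0.  0.  0.] clock 17.7
delta [-0.06 -7.07 -4.76] [ 0.68  0.   -1.68] clock 17.7
```

```bash
python3 -m pendant '[[0.3,0,-0.8,0,0,0,-1],[0.75,0,-1.8,0,0,0,-1],[1.2,0,-2.9,0,0,0,-1],[1.5,-0.3,-3.8,0,0,0,-1],[1.4,-1.2,-4.2,0.1,0,-0.3,-1],[1.1,-2.3,-4.4,0.2,0,-0.6,-1],[0.8,-3.5,-4.5,0.3,0,-0.9,-1],[0.5,-4.7,-4.6,0.45,0,-1.2,-1],[0.2,-5.8,-4.7,0.6,0,-1.5,-1],[-0.06,-6.9,-4.76,0.68,0,-1.68,-1]]'
python3 - <<'E'
from h import *
for x,z in((-.06,.24),(-.022,.24),(-.015,.123)):
    p,r=pose(mp(x,z),MY,22,B+.002);delta(p,r)
E
```

```text
clock: 18.95
position: [0.5262, 0.0002, 0.2476]
ee_rot: [0.981, 0.022, 0.191, -0.005]
ft_force: [1.2, 0.8, -3.2]
grip_width: 0.33
grasp_force: 70.4
delta [ 0.06 -0.13 -0.03] [-0.01 -0.    0.01] clock 18.95
delta [ 0.76 -0.13  0.26] [-0.01 -0.    0.01] clock 18.95
delta [ 0.01 -0.13  2.48] [-0.01 -0.    0.01] clock 18.95
```

```bash
python3 -m pendant '[[0.3,-0.1,0.05,0,0,0,-1],[0.6,-0.13,0.15,0,0,0,-1],[0.8,-0.13,0.25,0,0,0,-1],[0.75,-0.13,0.5,0,0,0,-1],[0.6,-0.13,0.9,0,0,0,-1],[0.45,-0.13,1.35,0,0,0,-1],[0.3,-0.13,1.75,0,0,0,-1],[0.14,-0.13,2.15,0,0,0,-1],[0.05,-0.13,2.38,0,0,0,-1],[0.01,-0.13,2.48,0,0,0,-1]]'
python3 - <<'E'
from h import *
for x,z in((-.015,.123),(.03,.119),(.062,.118)):
    p,r=pose(mp(x,z),MY,22,B+.002);delta(p,r)
E
```

```text
clock: 20.2
position: [0.573, 0.0068, 0.1317]
ee_rot: [0.982, 0.021, 0.19, -0.004]
ft_force: [1.2, -0.2, -2.6]
grip_width: 0.328
grasp_force: 70.4
delta [ 0.01 -0.04 -0.02] [0.   0.01 0.  ] clock 20.2
delta [ 0.82 -0.04  0.39] [0.   0.01 0.  ] clock 20.2
delta [ 1.4  -0.04  0.65] [0.   0.01 0.  ] clock 20.2
```

```bash
python3 -m pendant '[[0.2,-0.02,0.1,0,0,0,-1],[0.5,-0.04,0.25,0,0,0,-1],[0.75,-0.04,0.36,0,0,0,-1],[0.95,-0.04,0.45,0,0,0,-1],[1.08,-0.04,0.51,0,0,0,-1],[1.17,-0.04,0.55,0,0,0,-1],[1.24,-0.04,0.58,0,0,0,-1],[1.29,-0.04,0.6,0,0,0,-1],[1.33,-0.04,0.62,0,0,0,-1],[1.35,-0.04,0.63,0,0,0,-1]]'
python3 - <<'E'
from h import *
c=manip.get_calibration('wrist');p,d=manip.camera('wrist');W=world('wrist',d,c)
for yy in(-.05,.01,.07):
    s=W[abs(W[...,1]-yy)<.004]; a=s[abs(s[:,2]-.128)<.006]; b=s[(s[:,2]>.14)&(s[:,2]<.155)][:,0]; print(yy,'edge',a[:,0].max(),np.median(a[:,2]),'wall',np.median(b))
E
```

```text
clock: 21.45
position: [0.6477, 0.0125, 0.1286]
ee_rot: [0.981, 0.022, 0.191, -0.004]
ft_force: [0.7, 0.7, -2.7]
grip_width: 0.333
grasp_force: 70.5
-0.05 edge 0.7260604401842436 0.12847801220060462 wall 0.7255522769682579
0.01 edge 0.7231473188054609 0.1285699528192953 wall 0.7225023613045936
0.07 edge 0.7202317244212509 0.1286243948193277 wall 0.7195133954868392
```

```bash
python3 -m pendant '[[-0.01,0,0.025,0,0,0,-1],[-0.02,0,0.05,0,0,0,-1],[-0.02,0,0.05,0,0,0,-1],[0,0,0.058,0,0,0,-1],[0.02,0,0.066,0,0,0,-1],[0.04,0,0.074,0,0,0,-1],[0.06,0,0.082,0,0,0,-1],[0.08,0,0.09,0,0,0,-1],[0.09,0,0.094,0,0,0,-1],[0.09,0,0.094,0,0,0,-1]]'
```

```text
clock: 22.75
position: [0.6526, 0.0124, 0.1256]
ee_rot: [0.982, 0.022, 0.19, -0.004]
ft_force: [-9.6, -1.8, 2.8]
grip_width: 0.329
grasp_force: 71.6
```

```bash
python3 -m pendant '[[0.01,0,0.004,0,0,0,-1],[0.02,0,0.008,0,0,0,-1],[0.03,0,0.012,0,0,0,-1],[0.03,0,0.012,0,0,0,-1],[0.02,0,0.02,0,0,0,-1],[0,0,0.015,0,0,0,-1],[-0.01,0,0.02,0,0,0,-1],[-0.02,0,0.02,0,0,0,-1],[-0.02,0,0.02,0,0,0,-1],[-0.02,0,0.02,0,0,0,-1]]'
cat > chk.py <<'E'
from h import *
c=manip.get_calibration('wrist');p,d=manip.camera('wrist');W=world('wrist',d,c);save('w6',p)
z=W[...,2]
m=(abs(z-.126)<.006)&(abs(W[...,1]-.01)<.12)&(W[...,0]>.6)&(W[...,0]<.715)
Q=W[m];A=np.c_[Q[:,:2],np.ones(len(Q))];k=np.linalg.lstsq(A,Q[:,2],rcond=None)[0];print('slopes',np.degrees(k[:2]),np.median(Q[:,2]))
for yy in(-.05,.01,.07):
    s=W[(abs(W[...,1]-yy)<.004)&(W[...,0]>.70)]
    zz=s[:,2];o=np.argsort(s[:,0]);print(yy,'wall',np.median(s[(zz>.14)&(zz<.155),0]),'edge zprofile',[(round(x,3),int(((s[:,0]>x)&(s[:,0]<=x+.001)&(zz<.118)).sum())) for x in np.arange(.712,.73,.001)])
E
python3 chk.py
```

```text
clock: 24.0
position: [0.6527, 0.0123, 0.1256]
ee_rot: [0.981, 0.022, 0.19, -0.004]
ft_force: [-13.3, -2.5, 11.1]
grip_width: 0.331
grasp_force: 72.6
slopes [ 0.08305792 -0.02381289] 0.12556580995904712
-0.05 wall 0.7254905226137724 edge zprofile [(np.float64(0.712), 0), (np.float64(0.713), 0), (np.float64(0.714), 0), (np.float64(0.715), 0), (np.float64(0.716), 0), (np.float64(0.717), 0), (np.float64(0.718), 0), (np.float64(0.719), 0), (np.float64(0.72), 0), (np.float64(0.721), 0), (np.float64(0.722), 0), (np.float64(0.723), 0), (np.float64(0.724), 0), (np.float64(0.725), 0), (np.float64(0.726), 0), (np.float64(0.727), 0), (np.float64(0.728), 0), (np.float64(0.729), 0), (np.float64(0.73), 0)]
0.01 wall 0.7224925020427166 edge zprofile [(np.float64(0.712), 0), (np.float64(0.713), 0), (np.float64(0.714), 0), (np.float64(0.715), 0), (np.float64(0.716), 0), (np.float64(0.717), 0), (np.float64(0.718), 0), (np.float64(0.719), 0), (np.float64(0.72), 0), (np.float64(0.721), 0), (np.float64(0.722), 0), (np.float64(0.723), 0), (np.float64(0.724), 0), (np.float64(0.725), 0), (np.float64(0.726), 0), (np.float64(0.727), 0), (np.float64(0.728), 0), (np.float64(0.729), 0), (np.float64(0.73), 0)]
0.07 wall 0.7194852973131587 edge zprofile [(np.float64(0.712), 0), (np.float64(0.713), 0), (np.float64(0.714), 0), (np.float64(0.715), 0), (np.float64(0.716), 0), (np.float64(0.717), 0), (np.float64(0.718), 0), (np.float64(0.719), 0), (np.float64(0.72), 0), (np.float64(0.721), 0), (np.float64(0.722), 0), (np.float64(0.723), 0), (np.float64(0.724), 0), (np.float64(0.725), 0), (np.float64(0.726), 0), (np.float64(0.727), 0), (np.float64(0.728), 0), (np.float64(0.729), 0), (np.float64(0.73), 0)]
```

```bash
python3 -m pendant '[[-0.01,0,-0.01,0,0,0,-1],[-0.015,0,-0.015,0,0,0,-1],[-0.015,0,-0.015,0,0,0,-1],[-0.015,0,-0.015,0,0,0,-0.25],[-0.015,0,-0.015,0,0,0,0],[-0.015,0,-0.015,0,0,0,0.165],[-0.015,0,-0.015,0,0,0,0.165],[-0.015,0,-0.015,0,0,0,0.165],[-0.015,0,-0.1,0,0,0,0.165],[-0.015,0,-0.4,0,0,0,0.165]]'
python3 -m pendant '[[0,0,-0.6,0,0,0,0.165],[0,0,-1.4,0,0,0,0.165],[0,0,-2.2,0,0,0,0.165],[-0.2,0,-3,0,0,0,0.165],[-0.6,0,-3.6,0,0,0,0.165],[-1.2,0,-4,0,0,0,0.165],[-1.8,0,-4.2,0,0,0,0.165],[-2.2,0,-4.4,0,0,0,0.165],[-2.4,0,-4.4,0,0,0,0.165],[-2.4,0,-4.4,0,0,0,0.165]]'
python3 chk.py
python3 - <<'E'
from h import *
p,d=manip.camera('side');save('s9',p);W=world('side',d)
x,y,z=W[...,0],W[...,1],W[...,2]
b=(abs(x-.476+.045*(y-.003))<.009)&(abs(y)<.08);t=(x>.62)&(x<.7)&(abs(y)<.06)&(abs(z-.125)<.01)
b&=abs(z-.125)<.012
print('bar',np.median(z[b]),'stack',np.median(z[t]))
E
```

```text
clock: 25.3
position: [0.6443, 0.0122, 0.1429]
ee_rot: [0.982, 0.022, 0.19, -0.004]
ft_force: [0.5, 0.6, 0.3]
grip_width: 0.582
grasp_force: 0.0
clock: 26.55
position: [0.4513, 0.0036, 0.3022]
ee_rot: [0.981, 0.022, 0.191, -0.004]
ft_force: [0.5, 0.3, -0.5]
grip_width: 0.583
grasp_force: 0.0
slopes [-0.13617915  0.0370077 ] 0.12507160699733239
-0.05 wall nan edge zprofile [(np.float64(0.712), 0), (np.float64(0.713), 0), (np.float64(0.714), 0), (np.float64(0.715), 0), (np.float64(0.716), 0), (np.float64(0.717), 0), (np.float64(0.718), 0), (np.float64(0.719), 0), (np.float64(0.72), 0), (np.float64(0.721), 0), (np.float64(0.722), 0), (np.float64(0.723), 0), (np.float64(0.724), 0), (np.float64(0.725), 0), (np.float64(0.726), 0), (np.float64(0.727), 0), (np.float64(0.728), 0), (np.float64(0.729), 0), (np.float64(0.73), 0)]
0.01 wall nan edge zprofile [(np.float64(0.712), 0), (np.float64(0.713), 0), (np.float64(0.714), 0), (np.float64(0.715), 0), (np.float64(0.716), 0), (np.float64(0.717), 0), (np.float64(0.718), 0), (np.float64(0.719), 0), (np.float64(0.72), 0), (np.float64(0.721), 0), (np.float64(0.722), 0), (np.float64(0.723), 0), (np.float64(0.724), 0), (np.float64(0.725), 0), (np.float64(0.726), 0), (np.float64(0.727), 0), (np.float64(0.728), 0), (np.float64(0.729), 0), (np.float64(0.73), 0)]
0.07 wall nan edge zprofile [(np.float64(0.712), 0), (np.float64(0.713), 0), (np.float64(0.714), 0), (np.float64(0.715), 0), (np.float64(0.716), 0), (np.float64(0.717), 0), (np.float64(0.718), 0), (np.float64(0.719), 0), (np.float64(0.72), 0), (np.float64(0.721), 0), (np.float64(0.722), 0), (np.float64(0.723), 0), (np.float64(0.724), 0), (np.float64(0.725), 0), (np.float64(0.726), 0), (np.float64(0.727), 0), (np.float64(0.728), 0), (np.float64(0.729), 0), (np.float64(0.73), 0)]
bar 0.12353797347195683 stack 0.12549719027081419
  return _methods._mean(a, axis=axis, dtype=dtype,
  ret = ret.dtype.type(ret / rcount)
```

View pics/w6.png

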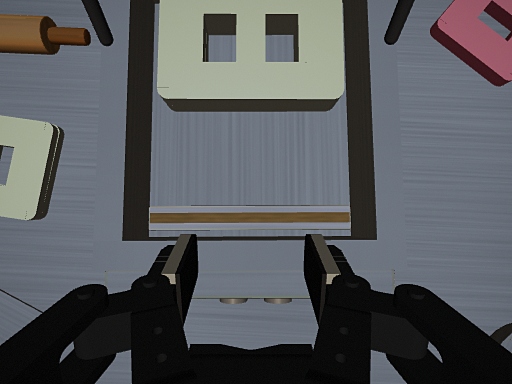

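View pics/s9.png

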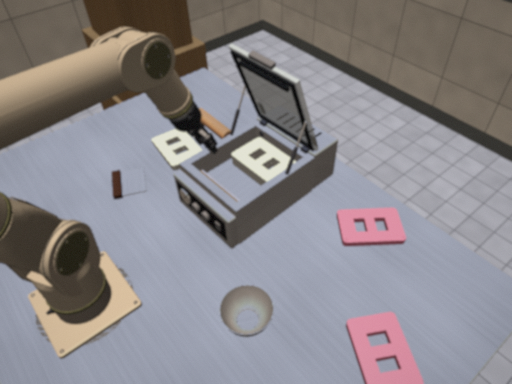

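Both thick plates are stacked against the rear wall. The stack top is at 125 mm and the bar at 123.5 mm, and nothing else has moved.

```bash
python3 -c "
from workcell import manip
print(manip.hand_in())"
```

```text
the job is handed in; nothing more can be done
None
```

I stacked the two thick plates flat in the chamber, pushed back against the rear wall with the top about 2 mm above the seal bar (the nearest these plates allow), left the thin plates and everything else untouched, and handed the job in at about 27 s.

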